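# Weigh an ink carton and add it to the stock column

### The arm

A 6-joint arm with a two-finger parallel gripper is mounted at the origin on the work surface. World frame = base frame: x ahead of the robot, y to its left, z up, the work surface at z = 0. Lengths are in m, angles in degrees, forces in N, time in s.
With the tool pointing down it reaches from about 0.275 to 0.775 m from the base axis. Payload 14.6 kg.
Tool frame: the origin (TCP) lies between the finger pads; the fingertips stand 22 mm ahead of it and the grasp point (between the pads) lies 3 mm ahead of it; z points along the fingers, y is the line along which they close (so a half turn about z gives the same grasp; the last joint's range is limited). The gripper opens to 85 mm and grips with 20 to 120 N. Pads are 22 mm wide; open, the fingers measure 114 mm over their backs; the gripper's body (76 mm by 85 mm) begins 54 mm behind the grasp point. The pads swing forward as they close: fully open they stand 13 mm farther back than shut.
Start: joints at [-80.862, 15.075, -2.767, 72.158, 0, 81.102], TCP at [0.163, -0.499, 0.253] pointing down, gripper open.
Joint ranges: [-151.79, 151.79], [-50.71, 97.33], [-67.44, 78.34], [-121.81, 120.89], [-77.56, 73.72], [-180, 180]. Speed limits (degrees/s): [108.29, 108.29, 147.25, 159.86, 180, 180].

### API

Orientations are given as a 3x3 rotation matrix whose columns are the frame's x, y, z axes.
In Python, from workcell import observe, snapshot, finish_job, cut_out, spot_point gives the robot as it stands. The module is installed in compiled form; this text tells all that it offers.
- The arm moves only by the tool send_rows, never from a script. Its argument "targets" is a list of rows, each a list of 2 entries, a list of its own where there are three numbers: the shift along the tool's x, y, z in mm, then the turn about the tool's z in degrees. In form: [[[dx, dy, dz], yaw], ...]. A call has exactly 5 rows; each row is the pose to reach, as a shift and turn from the pose commanded when the call began, along the tool's axes at that moment; what a row does not reach only later rows make up. A row lasts 1/10 s, in which the tool goes at most 50 mm and 8.59 degrees, less where a joint would pass 70% of its speed; a pose out of reach is approached as far as the arm can. A call with a gripper value outside its range is refused whole. "jaw" is the finger opening in mm, from 0 to 85.4, set as the call begins (left out, the last holds). The fingers move at their own pace and stop on an object; "newtons" is the grip in N (left out, the last holds). Time passes only in rows, so rows that repeat a pose let the fingers close, or fill a call up. It gives the time, the measured TCP pose, the force, the opening and the grip force at its end, in the units of the state.
- observe(): the state, without advancing time (a new reading comes with each control period).
- snapshot(name): name is "side" or "top"; returns a dict with "img" (400x640x3 uint8, blue, green, red), "intrinsics" (3x3 intrinsics, pixels), "k1" (the pictures are not rectified: a ray, as slopes to the right and down, at radius r is drawn at 1 + k1 r^2 times it, then the intrinsics apply), "R" (3x3) and "t" (3): a world point X has camera coordinates R X + t. Camera axes: x right, y down, z forward; pixel columns grow to the right and rows downward; lengths in m; the calibration is good to about 2 mm. A picture is of the moment at which its call begins. There is no depth.
- finish_job(): hands the job in; it is judged then, once.
Trained networks look in the newest picture that a camera, given by its name, has taken for a name from the list of things; names that differ only in an ending like _2 or _b are one class to them, and where a whole thing is asked for, a point or a joint stands for the part that bears it (a point fixed in the world has none). Each returns a list of dicts, best first, with "p" (0 to 1); they miss things now and then, are a little off and sometimes report something else, mostly with a low value. They report only what shows in the picture. A call takes as long as a camera call. They do not tell look-alikes from the thing itself.
- cut_out(camera, target): "region" (400x640 bool, what is visible of it) and "at" ([row, column] in pixels, amid what is visible of it).
- spot_point(camera, target): "at" ([row, column] in pixels: a listed point, or the origin of a listed thing).
The state is a dict: "clock": time; "joint_positions": joint angles; "dq": joint speeds; "joint_efforts": joint torques, N m; "position": TCP position; "eef_rot": TCP orientation; "wrist_force": force on the tool from outside, world axes, zero at the start; "moment": the same for the moment, N m; "grip_width": finger opening in m; "grasp_force": force on a finger pad.
Only numpy, scipy, OpenCV 4.12 (cv2) and the standard library are available. Lean on these libraries where they do the work, as an engineer would, in place of code of your own. Each camera call takes 0.05 s, during which the arm holds its last target. There are 200 camera calls.

### The job

Lay the light-blue-banded ink carton, which stands on end, down flat (on either broad face) in the middle of the bench scale's steel pan, and let go of it for a good second so that the scale can settle. Then take it up again and set it, flat, squarely on top of the column of two cartons, with all sides flush and its length along theirs (either end first). Set it down gently, never drop or topple it, do not shift the column, and leave the bottle, the screwdriver and the ink jar where they are.

Things in the scene. Friction and masses are not known exactly. Their poses are not given: they have to be found in the camera images.
- carton: closed tan cardboard carton with a light-blue wrap and end dots, 120 x 60 x 50 mm; origin at its centre, x along the 120 mm length, y across the 60 mm width, z through the 50 mm thickness (broad faces +z and -z). Loose, 0.2 to 0.4 kg, and starts standing on end on the bench (its x axis up, centre 60 mm above the bench), turned variously
- upper: closed tan cardboard carton with a red wrap and end dots, 120 x 60 x 50 mm; origin at its centre, x along the 120 mm length, y across the 60 mm width, z through the 50 mm thickness (broad faces +z and -z). Loose; starts flat on top of the yellow-banded carton, its top face 112 mm above the bench; the light-blue-banded carton goes on top of it
- lower: closed tan cardboard carton with a yellow wrap and end dots, 120 x 60 x 50 mm; origin at its centre, x along the 120 mm length, y across the 60 mm width, z through the 50 mm thickness (broad faces +z and -z). Loose; starts flat on the black base board as the foot of the column
- board: black base board under the column, 180 x 120 mm and 12 mm thick, fixed to the bench; origin at the centre of its underside, x along its 180 mm; the column stands near its middle, roughly along it
- scale: bench scale, fixed: white housing 200 x 170 x 30 mm with a steel pan on it and a grey display panel 22 mm high along its -x side (out to 145 mm from the origin); origin at the centre of the housing's underside, z up. Nothing on it stands higher than the pan, 40 mm; the pan does not move
- pan (a point): centre of the top face of the scale's steel pan, 40 mm above the bench; the flat pan measures 170 mm along x and 150 mm along y
- bottle: white plastic bottle, 54 mm across and 130 mm high, loose bystander; origin at the centre of its underside
- driver: screwdriver with a blue handle, 170 mm long, lying on the bench along its x, loose bystander; origin beneath its middle
- inkjar: black ink jar with a white lid, 56 mm across and 60 mm high, loose bystander; origin at the centre of its underside
Things that resemble listed ones, but are neither listed nor needed, are in the scene too. Leave any pink look-alike of the carton alone.

How it is judged (in metres and radians):
On the way:
1. the light-blue-banded carton lies flat on the scale's pan, let go and still, for half a second (contact force between carton and scale above 0.8 N and angle between the z axis of carton and the z axis of scale, either way round below 0.1 rad and horizontal distance between carton and pan below 0.04 m and height (world z) of carton below 0.072 m and contact force between each of the fingers, the arm and carton below 0.1 N and contact force between each of the arm, the fingers and scale below 0.1 N and linear speed of carton below 0.02 m/s), for 0.5 s.
At the end, for the whole second after the job is handed in: The light-blue-banded carton rests released and still on the red-banded one, flat within 0.08 rad, centred within 12 mm and lengths within 0.12 rad; the red one sits likewise on the yellow one, upright, and neither of these has shifted by more than 25 mm (horizontal distance between carton and upper below 0.012 m and angle between the x axis of carton and the x axis of upper, either way round below 0.12 rad and angle between the z axis of carton and the z axis of upper, either way round below 0.08 rad and distance between carton and upper below 0.056 m and contact force between carton and upper above 0.8 N and height (world z) of carton above 0.13 m and horizontal distance between upper and lower below 0.012 m and angle between the x axis of upper and the x axis of lower, either way round below 0.12 rad and angle between each of upper, lower's own z axis and vertical below 0.08 rad and distance of each of lower, upper from where it was at the start of the episode below 0.025 m and contact force between the fingers and carton below 0.1 N and linear speed of each of carton, upper below 0.02 m/s); the robot touches nothing.
It fails at once if the white bottle is shifted by more than 30 mm (distance of bottle from where it was at the start of the episode above 0.03 m).
It fails at once if the screwdriver is shifted by more than 30 mm (distance of driver from where it was at the start of the episode above 0.03 m).
It fails at once if the ink jar is shifted by more than 30 mm (distance of inkjar from where it was at the start of the episode above 0.03 m).
It fails at once if a carton already on the column is shifted by more than 25 mm (distance of any of lower, upper from where it was at the start of the episode above 0.025 m).
It fails at once if the light-blue-banded carton is dropped or toppled: it moves faster than 0.7 m/s with the fingers off it (linear speed of carton above 0.7 m/s and contact force between the fingers and carton below 0.1 N).
It also fails if it takes over 59 s, if anything falls off the work surface, if the arm or the gripper's body presses on something with over 40 N, if the wrist force passes 120 N, or if a joint passes its speed limit or range.

## Working session

There is one attempt and no reset: what is moved stays moved. The work goes in short steps, Python scripts to look and compute and a tool call to move; the robot and the scene stay as the last step left them, time stands still between calls to the robot, and variables do not carry over. Pictures are saved under pics/ and viewed, at most 10 in all, crops included, and the job is handed in when it is done.

Besides the shell and the picture viewer there is one more tool, called after ">>>" as name(argument=value, ...), one argument or row to a line, values as JSON. send_rows: Moves the arm, as the interface text tells. Its arguments: {"type":"object","properties":{"targets":{"type":"array"},"jaw":{"type":"number"},"newtons":{"type":"number"}},"required":["targets"]}

```bash
mkdir -p pics; cat > h.py <<'E'
import numpy as np, cv2
from workcell import *
def proj(s,X):
    X=np.atleast_2d(X); c=X@np.array(s['R']).T+np.array(s['t']); q=c[:,:2]/c[:,2:]
    q=q*(1+s['k1']*(q**2).sum(1,keepdims=True)); K=np.array(s['intrinsics'])
    return q@K[:2,:2].T+K[:2,2]
def ray(s,uv):
    K=np.array(s['intrinsics']); d=cv2.undistortPoints(np.array([[uv]],float),K,np.array([s['k1'],0,0,0,0.]))[0,0]
    R=np.array(s['R']); t=np.array(s['t']); return -R.T@t, R.T@np.array([d[0],d[1],1])
def atz(s,uv,z):
    o,d=ray(s,uv); return o+d*(z-o[2])/d[2]
def tri(s1,a,s2,b):
    o,d=ray(s1,a);p,e=ray(s2,b); d/=np.linalg.norm(d);e/=np.linalg.norm(e)
    k=np.linalg.lstsq(np.c_[d,-e],p-o,rcond=None)[0]; A=o+k[0]*d;B=p+k[1]*e
    return (A+B)/2,np.linalg.norm(A-B)
E
python3 - <<'E'
from h import *
np.set_printoptions(precision=3,suppress=True)
for n in('top','side'):
    s=snapshot(n); cv2.imwrite(f'pics/{n}0.png',s['img']); o=ray(s,(320,200)); print(n,o,s['k1'],s['intrinsics'][0][0])
    for t in 'carton upper lower board scale pan bottle driver inkjar'.split():
        print(t,[(round(r['p'],2),np.round(r['at'])) for r in spot_point(n,t)][:4],
         [] if t=='pan' else [(round(r['p'],2),np.round(r['at']),int(r['region'].sum())) for r in cut_out(n,t)][:4])
print(observe())
E
```

```text
top (array([ 0.428, -0.057,  1.033]), array([ 0.168,  0.015, -0.986])) -0.05940531354138371 387.39633895870185
carton [(0.88, array([226., 460.])), (0.87, array([226., 419.])), (0.59, array([184., 422.]))] [(0.82, array([223., 419.]), 772), (0.71, array([187., 424.]), 819), (0.65, array([225., 464.]), 946)]
upper [(0.98, array([256., 189.]))] [(0.73, array([258., 185.]), 1581), (0.65, array([156., 358.]), 480)]
lower [(0.69, array([254., 193.]))] [(0.58, array([253., 206.]), 232)]
board [(0.66, array([256., 201.]))] [(0.57, array([264., 212.]), 1642)]
scale [(0.65, array([245., 305.]))] [(0.81, array([254., 307.]), 6394)]
pan [] []
bottle [(0.9, array([158., 356.]))] [(0.96, array([156., 359.]), 484)]
driver [(0.55, array([153., 289.]))] [(0.58, array([141., 288.]), 373)]
inkjar [] [(0.85, array([157., 207.]), 435), (0.34, array([257., 307.]), 6235), (0.29, array([156., 358.]), 498)]
side (array([ 0.494, -0.879,  0.666]), array([ 0.081,  0.817, -0.57 ])) 0.009879739464563199 458.08964945677695
carton [(0.83, array([290., 299.])), (0.66, array([294., 366.])), (0.64, array([348., 306.]
[... 611 characters left out ...]
, 392.]), 1267)]
driver [(0.66, array([206., 377.]))] [(0.74, array([206., 393.]), 367)]
inkjar [(0.69, array([162., 360.]))] [(0.95, array([154., 362.]), 428)]
{'clock': 1.8, 'joint_positions': array([-80.858,  15.077,  -2.769,  72.157,   0.001,  81.104]), 'dq': array([-0.027, -0.078,  0.053, -0.036, -0.001,  0.079]), 'joint_efforts': array([  0.004, -63.743,  38.478,   0.001,   0.   ,   0.   ]), 'position': array([ 0.163, -0.499,  0.253]), 'eef_rot': array([[ 0.951,  0.31 ,  0.   ],
       [ 0.31 , -0.951,  0.   ],
       [ 0.   , -0.   , -1.   ]]), 'wrist_force': array([0.42 , 0.59 , 0.692]), 'moment': array([ 0.072, -0.01 , -0.036]), 'grasp_force': 0.0, 'grip_width': 0.08537249982808831}
```

View pics/top0.png

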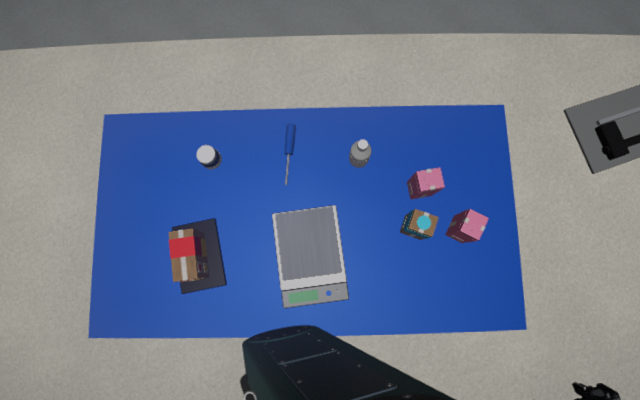

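View pics/side0.png

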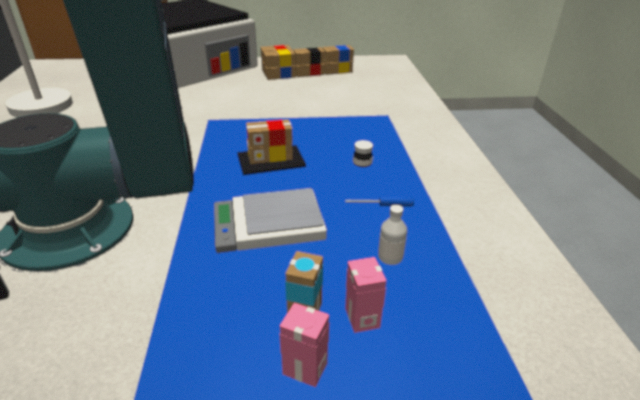

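```bash
cat > fit.py <<'E'
from h import *
from scipy.optimize import minimize
def corners(b,p):
    x,y,a,dz=p; c,s=np.cos(a),np.sin(a); out=[]
    for lo,hi in b:
        v=np.array([[i,j,k] for i in(lo[0],hi[0]) for j in(lo[1],hi[1]) for k in(lo[2],hi[2])])
        out.append(np.c_[x+c*v[:,0]-s*v[:,1],y+s*v[:,0]+c*v[:,1],v[:,2]+dz])
    return out
def render(s,b,p,S=4):
    m=np.zeros((400*S,640*S),np.uint8)
    for v in corners(b,p): cv2.fillConvexPoly(m,cv2.convexHull(np.round((proj(s,v)+.5)*S*16-8).astype(np.int32)),1,shift=4)
    return m>0
def fit(views,b,p0s,S=4):
    up=lambda m:cv2.resize(m.astype(np.float32),None,fx=S,fy=S,interpolation=cv2.INTER_LINEAR)>.5
    V=[(s,up(m),~up(ig)) for s,m,ig in views]
    def c(q):
        p=np.array(q)*[1,1,10,1]; t=0
        for s,m,ok in V:
            r=render(s,b,p)&ok; t+=1-(r&m&ok).sum()/max(1,((r|m)&ok).sum())
        return t
    best=None
    for p in p0s:
        q=np.array(p)/[1,1,10,1]; sim=np.vstack([q]+[q+.015*e for e in np.eye(4)])
        r=minimize(c,q,method='Nelder-Mead',options=dict(initial_simplex=sim,xatol=2e-4,fatol=1e-3,maxiter=150))
        print('  ',np.round(r.x*[1,1,573,1],4),round(r.fun,3))
        if best is None or r.fun<best.fun: best=r
    return best.x*[1,1,10,1]
CART=[((-.025,-.03,0),(.025,.03,.12))]  # standing: local y = 60 side
COL=[((-.06,-.03,.012),(.06,.03,.112))]
SC=[((-.1,-.085,0),(.1,.085,.03)),((-.145,-.085,0),(-.1,.085,.022)),((-.085,-.075,.03),(.085,.075,.04))]
E
cat > m1.py <<'E'
from fit import *
S={n:snapshot(n) for n in('top','side')}
def cut(n,t,px): 
    L=cut_out(n,t); return min(L,key=lambda r:np.hypot(*(np.array(r['at'])-px)))['region']
Z=np.zeros((400,640),bool)
ct={n:[r['region'] for r in cut_out(n,'carton')] for n in S}
def near(n,px):
    L=ct[n]; i=min(range(len(L)),key=lambda i:np.hypot(*(np.argwhere(L[i]).mean(0)-px)))
    o=Z.copy()
    for j,r in enumerate(L):
        if j!=i: o|=cv2.dilate(r.astype(np.uint8),np.ones((3,3)))>0
    return L[i],o
v=[(S['top'],*near('top',(223,419))),(S['side'],*near('side',(281,301)))]
g=atz(S['top'],(425,222),.12); print(g)
P={}
P['carton']=fit(v,CART,[(g[0],g[1],a,0) for a in np.radians([-60,-20,20,60,100])])
v=[(S[n],cut(n,'upper',a)|cut(n,'lower',b),Z) for n,a,b in(('top',(258,185),(254,206)),('side',(134,269),(152,271)))]
g=atz(S['top'],(185,256),.112); P['col']=fit(v,COL,[(g[0],g[1],a,0) for a in (0,.2)])
v=[(S['top'],cut('top','scale',(254,307)),Z),(S['side'],cut('side','scale',(219,269)),Z)]
g=atz(S['top'],(307,245),.04); P['scale']=fit(v,SC,[(g[0],g[1],a,0) for a in (0,.1)])
for k,b in(('bottle',None),('inkjar',None),('driver',None)):
    for n in S: 
        L=spot_point(n,k)
        if L: print(k,n,atz(S[n],L[0]['at'][::-1],0))
for nm,(n,px) in dict(pinkA=('top',(187,424)),pinkB=('top',(225,464))).items():
    m,o=near(n,px); g=atz(S['top'],px[::-1],.08); print(nm)
    P[nm]=fit([(S['top'],m,o),(S['side'],*near('side',(295,366) if nm=='pinkA' else (345,303)))],CART,[(g[0],g[1],a,0) for a in np.radians([-60,-20,20,60])])
tiles=[]
for n,(c,r,w,h) in(('top',(390,150,110,100)),('side',(260,230,140,127)),('top',(150,205,110,100)),('side',(220,100,110,100))):
    im=cv2.resize(S[n]['img'],None,fx=4,fy=4,interpolation=cv2.INTER_CUBIC)
    for k,b in(('carton',CART),('col',COL)):
        C=cv2.findContours(render(S[n],b,P[k]).astype(np.uint8),0,1)[0]; cv2.drawContours(im,C,-1,(0,255,0),1)
        top=corners(b,P[k])[0][[1,3,7,5]]; cv2.polylines(im,[np.round(proj(S[n],top)*4+1.5).astype(np.int32)],True,(0,255,255),1)
    tiles.append(cv2.resize(im[r*4:(r+h)*4,c*4:(c+w)*4],(400,300*1) if 0 else (390,290)))
cv2.imwrite('pics/fit.png',np.vstack([np.hstack(tiles[:2]),np.hstack(tiles[2:])]))
for k,p in P.items(): print(k,np.round(p[:2],4),round(np.degrees(p[2]),1),'dz',round(p[3],4))
E
python3 m1.py
```

```text
[ 0.52449686 -0.29171267  0.12      ]
   [  0.5283  -0.248  -25.1003  -0.0392] 1.035
   [ 5.25900e-01 -2.97200e-01 -1.87739e+01  4.50000e-03] 1.035
   [ 0.5257 -0.2652 16.3473 -0.0229] 1.113
   [ 5.27200e-01 -2.79200e-01  8.00873e+01 -9.50000e-03] 1.069
   [ 5.25400e-01 -2.69600e-01  9.52853e+01 -1.71000e-02] 1.099
   [ 4.6110e-01  2.9000e-01  5.9323e+00 -2.6000e-03] 0.119
   [ 4.6140e-01  2.9060e-01  7.0556e+00 -2.9000e-03] 0.121
   [ 4.7780e-01 -8.2000e-03  6.9247e+00 -4.2000e-03] 0.071
   [ 4.7790e-01 -8.3000e-03  6.9839e+00 -3.5000e-03] 0.072
bottle top [ 0.71748526 -0.14039861  0.        ]
bottle side [ 0.71473157 -0.16499636  0.        ]
inkjar top [0.72613665 0.26245342 0.        ]
inkjar side [0.71819854 0.24831297 0.        ]
driver top [0.7285361  0.03793599 0.        ]
driver side [0.72253073 0.02571802 0.        ]
pinkA
   [ 6.42100e-01 -2.71200e-01 -5.31858e+01 -4.58000e-02] 1.149
   [ 0.6336 -0.3031  9.2506 -0.0116] 1.023
   [ 0.6334 -0.3038  9.0065 -0.0108] 1.023
   [ 6.33700e-01 -3.11400e-01  6.49992e+01 -3.90000e-03] 1.125
pinkB
   [ 5.18900e-01 -4.09400e-01 -4.08087e+01 -1.40000e-03] 0.225
   [ 5.18600e-01 -4.08900e-01 -4.18673e+01 -1.50000e-03] 0.225
   [ 5.18600e-01 -4.09300e-01  6.14433e+01 -2.70000e-03] 0.083
   [ 5.18500e-01 -4.08800e-01  6.29928e+01 -3.70000e-03] 0.085
carton [ 0.5283 -0.248 ] -25.1 dz -0.0392
col [0.4611 0.29  ] 5.9 dz -0.0026
scale [ 0.4778 -0.0082] 6.9 dz -0.0042
pinkA [ 0.6336 -0.3031] 9.2 dz -0.0116
pinkB [ 0.5186 -0.4093] 61.4 dz -0.0027
```

View pics/fit.png

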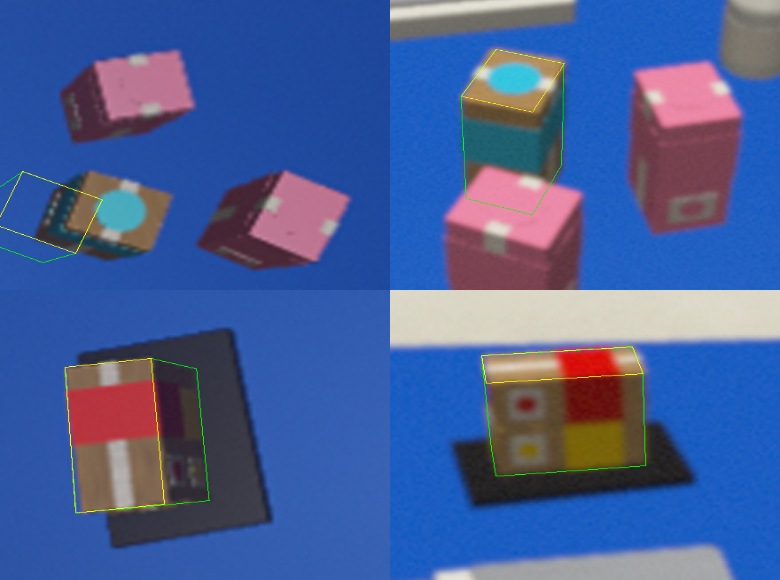

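```bash
cat > m2.py <<'E'
from fit import *
S={n:snapshot(n) for n in('top','side')}
def get(n,px):
    for _ in range(4):
        L=[r['region'] for r in cut_out(n,'carton')]
        d=[np.hypot(*(np.argwhere(r).mean(0)-px)) for r in L]; print(n,np.round(d))
        if L and min(d)<14: break
        S[n]=snapshot(n)
    i=int(np.argmin(d)); b,g,r=[S[n]['img'][...,k].astype(int) for k in range(3)]
    ig=(r>g+25)&(r>b-20)&(b>g+10)   # pink
    return L[i]&~ig,cv2.dilate(ig.astype(np.uint8),np.ones((3,3)))>0
v=[(S['top'],*get('top',(223,419))),(S['side'],*get('side',(281,301)))]
p=fit(v,CART,[(.525,-.297,a,0) for a in np.radians([-18,72])])
tl=[]
for n,(c,r,w,h) in(('top',(390,150,110,100)),('side',(260,230,110,100))):
    im=cv2.resize(S[n]['img'],None,fx=4,fy=4,interpolation=cv2.INTER_CUBIC)
    cv2.drawContours(im,cv2.findContours(render(S[n],CART,p).astype(np.uint8),0,1)[0],-1,(0,255,0),1)
    top=corners(CART,p)[0][[1,3,7,5]]; cv2.polylines(im,[np.round(proj(S[n],top)*4+1.5).astype(np.int32)],True,(0,255,255),1)
    tl.append(cv2.resize(im[r*4:(r+h)*4,c*4:(c+w)*4],(400,364)))
cv2.imwrite('pics/fit2.png',np.hstack(tl))
E
python3 m2.py
```

```text
top [ 1. 47. 41.]
side [64.  3. 63.]
   [ 5.25900e-01 -2.88800e-01 -2.03782e+01 -3.10000e-03] 0.103
   [ 5.26400e-01 -2.89800e-01  7.97238e+01 -3.00000e-04] 0.246
```

View pics/fit2.png

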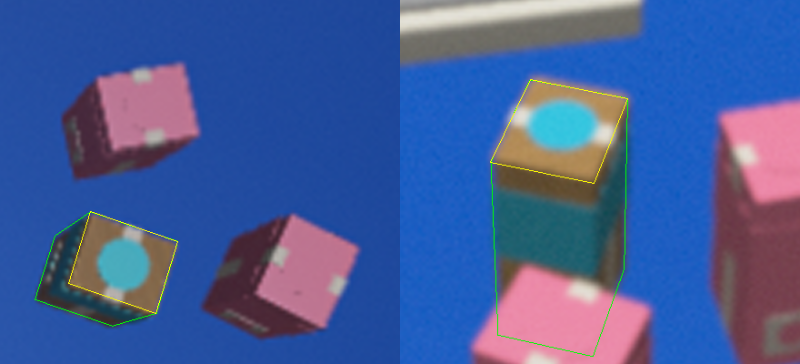

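Candidates: carton in the top view at (223,419) with light-blue dot and teal band is the one meant. (187,424) and (225,464) are pink look-alikes, left alone. The crop confirms the teal band and that the fit overlays well; the fitted height is within 3 mm of the text's.

```bash
cat > go.py <<'E'
import sys,numpy as np
from workcell import observe
s=observe(); R=np.array(s['eef_rot']); p=np.array(s['position'])
th=np.degrees(np.arctan2(R[1,0],R[0,0]))
print('t',round(s['clock'],2),'pos',np.round(p*1000,1),'th',round(th,1),'F',np.round(s['wrist_force'],1),'w',round(s['grip_width']*1000,1),'gf',round(s['grasp_force'],1),'q6',round(s['joint_positions'][5],1))
if len(sys.argv)>4:
    X=np.array([float(a) for a in sys.argv[1:4]])/1000; d=R.T@(X-p)*1000
    print('shift',np.round(d,1),'yaw',round((th-float(sys.argv[4])+180)%360-180,1))
E
python3 go.py 526 -289 253 159.6
```

```text
t 2.8 pos [ 162.5 -499.2  253.3] th 18.0 F [-0.5  0.5  0.3] w 85.5 gf 0.0 q6 81.1
shift [ 4.107e+02 -8.730e+01  3.000e-01] yaw -141.6
```

>>> send_rows(
  targets=[
    [[41,-8.7,0],-8.5],
    [[82,-17.4,0],-17],
    [[123,-26.1,0],-25.5],
    [[164,-34.8,0],-34],
    [[205,-43.5,0],-42.5],
  ],
  jaw=85,
  newtons=25,
)

```text
clock: 3.3
position: [0.3453, -0.3933, 0.2534]
eef_rot: [[0.487, 0.874, 0.0], [0.874, -0.487, -0.0], [-0.0, 0.0, -1.0]]
wrist_force: [0.3, -0.3, -0.7]
grip_width: 0.085
grasp_force: 0.0
```

```bash
python3 go.py 526 -289 253 159.6
```

```text
t 3.3 pos [ 345.3 -393.3  253.4] th 60.9 F [ 0.3 -0.3 -0.7] w 85.0 gf 0.0 q6 61.5
shift [179.1 107.1   0.4] yaw -98.7
```

>>> send_rows(
  targets=[
    [[36,21.4,0],-8.5],
    [[72,42.8,0],-17],
    [[108,64.2,0],-25.5],
    [[144,85.6,0],-34],
    [[179,107,0],-42.5],
  ],
)

```text
clock: 3.8
position: [0.5267, -0.2899, 0.2533]
eef_rot: [[-0.232, 0.973, 0.0], [0.973, 0.232, -0.0], [-0.0, 0.0, -1.0]]
wrist_force: [0.1, -0.2, -1.0]
grip_width: 0.0851
grasp_force: 0.0
```

>>> send_rows(
  targets=[
    [[0,0,0],-8.5],
    [[0,0,0],-17],
    [[0,0,0],-25.5],
    [[0,0,0],-34],
    [[0,0,0],-42.5],
  ],
)

```text
clock: 4.3
position: [0.5253, -0.2911, 0.2532]
eef_rot: [[-0.828, 0.561, -0.0], [0.561, 0.828, 0.0], [0.0, 0.0, -1.0]]
wrist_force: [0.2, -1.3, -0.2]
grip_width: 0.0852
grasp_force: 0.0
```

```bash
python3 go.py 526 -289 90 159.6
```

```text
t 4.3 pos [ 525.3 -291.1  253.2] th 145.9 F [ 0.2 -1.3 -0.2] w 85.2 gf 0.0 q6 -2.7
shift [  0.6   2.2 163.2] yaw -13.7
```

>>> send_rows(
  targets=[
    [[0.6,2.2,25],-7],
    [[0.6,2.2,60],-13.7],
    [[0.6,2.2,95],-13.7],
    [[0.6,2.2,130],-13.7],
    [[0.6,2.2,163],-13.7],
  ],
)

```text
clock: 4.8
position: [0.5258, -0.2889, 0.0889]
eef_rot: [[-0.935, 0.355, -0.0], [0.355, 0.935, 0.0], [0.0, 0.0, -1.0]]
wrist_force: [0.5, -0.8, -0.1]
grip_width: 0.0849
grasp_force: 0.0
```

```bash
python3 - <<'E'
from fit import *
s=snapshot('top'); t=snapshot('side')
def crop(s,c,r,w,h): return cv2.resize(s['img'][r:r+h,c:c+w],(400,364),interpolation=cv2.INTER_CUBIC)
cv2.imwrite('pics/grasp.png',np.hstack([crop(s,380,150,121,110),crop(t,240,210,121,110)]))
E
python3 go.py 526 -289 90 159.6
```

```text
t 4.9 pos [ 524.1 -287.7   86.7] th 159.2 F [-1.2  0.   0.6] w 84.8 gf 0.0 q6 -15.8
shift [-2.2 -0.6 -3.3] yaw -0.4
```

View pics/grasp.png

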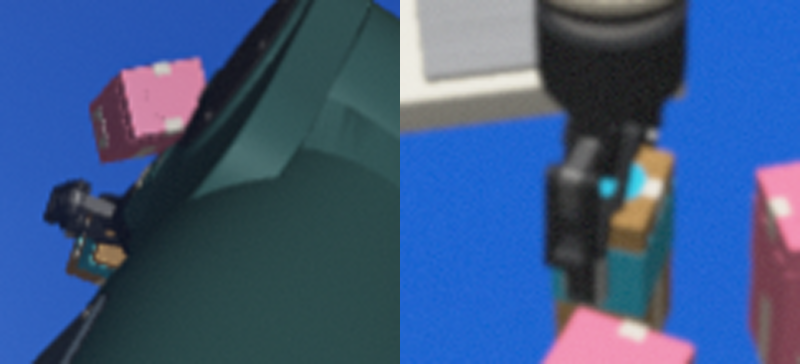

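```bash
python3 - <<'E'
from fit import *
t=snapshot('side'); s=observe(); R=np.array(s['eef_rot']);p=np.array(s['position']); print(p)
f=lambda X:np.round((proj(t,X)-[240,210])*[400/121,364/110]+[400,0])
print('axis z.09,.15,.25',f([p+[0,0,h] for h in(0,.06,.16)]))
for sg in(1,-1):
  for dx in(-.011,.011): print('finger',sg,dx,f([p+R@[dx,sg*.057,.015],p+R@[dx,sg*.0425,.015]]).tolist())
C=corners(CART,(.5259,-.2888,np.radians(-20.4),0))[0]; print('carton top',f(C[[1,3,7,5]]).tolist())
E
```

```text
[ 0.52514053 -0.28840264  0.08933073]
axis z.09,.15,.25 [[610. 220.]
 [609. 135.]
 [607. -24.]]
finger 1 -0.011 [[658.0, 175.0], [651.0, 192.0]]
finger 1 0.011 [[621.0, 167.0], [614.0, 184.0]]
finger -1 -0.011 [[597.0, 322.0], [606.0, 301.0]]
finger -1 0.011 [[556.0, 313.0], [565.0, 292.0]]
carton top [[547.0, 207.0], [583.0, 133.0], [672.0, 150.0], [641.0, 226.0]]
```

The finger projections match the picture (near finger at crop col 550–605) and are centred on the near face, so I'm closing.

>>> send_rows(
  targets=[
    [[0,0,0],0],
    [[0,0,0],0],
    [[0,0,0],0],
    [[0,0,0],0],
    [[0,0,0],0],
  ],
  jaw=50,
  newtons=30,
)

```text
clock: 5.45
position: [0.5268, -0.2897, 0.0923]
eef_rot: [[-0.935, 0.355, 0.003], [0.355, 0.935, -0.002], [-0.003, -0.001, -1.0]]
wrist_force: [-1.7, -1.1, 9.2]
grip_width: 0.0598
grasp_force: 34.2
```

>>> send_rows(
  targets=[
    [[0,0,0],0],
    [[0,0,0],0],
    [[0,0,-10],0],
    [[0,0,-20],0],
    [[0,0,-30],0],
  ],
)

```text
clock: 5.95
position: [0.5261, -0.289, 0.1217]
eef_rot: [[-0.935, 0.354, 0.001], [0.354, 0.935, -0.0], [-0.001, -0.0, -1.0]]
wrist_force: [-0.4, 0.3, -3.9]
grip_width: 0.0598
grasp_force: 33.6
```

```bash
python3 go.py 526 -289 250 159.6
```

```text
t 5.95 pos [ 526.1 -289.   121.7] th 159.2 F [-0.4  0.3 -3.9] w 59.8 gf 33.6 q6 -15.8
shift [   0.    -0.  -128.3] yaw -0.4
```

```bash
python3 go.py 495 -147 124 96.9
```

```text
t 5.95 pos [ 526.1 -289.   121.7] th 159.2 F [-0.4  0.3 -3.9] w 59.8 gf 33.6 q6 -15.8
shift [ 79.4 121.8  -2.4] yaw 62.3
```

>>> send_rows(
  targets=[
    [[8,12,-3],7],
    [[20,30,-3],14.5],
    [[32,49,-3],22.5],
    [[44,67.5,-3],30.5],
    [[56,86,-3],38.5],
  ],
)

```text
clock: 6.45
position: [0.504, -0.188, 0.1241]
eef_rot: [[-0.506, 0.863, 0.001], [0.863, 0.506, -0.0], [-0.001, 0.0, -1.0]]
wrist_force: [0.6, -0.3, -2.7]
grip_width: 0.0599
grasp_force: 33.7
```

```bash
python3 go.py 495 -147 124 96.9
```

```text
t 6.45 pos [ 504.  -188.   124.1] th 120.4 F [ 0.6 -0.3 -2.7] w 59.9 gf 33.7 q6 30.5
shift [39.9 13.   0.1] yaw 23.5
```

>>> send_rows(
  targets=[
    [[13,4.3,0],8],
    [[26.6,8.6,0],16],
    [[40,13,0],23.5],
    [[40,13,0],23.5],
    [[40,13,0],23.5],
  ],
  newtons=20,
)

```text
clock: 6.95
position: [0.4952, -0.1479, 0.124]
eef_rot: [[-0.13, 0.992, 0.001], [0.992, 0.13, -0.001], [-0.001, 0.001, -1.0]]
wrist_force: [0.7, -0.7, -3.7]
grip_width: 0.0597
grasp_force: 33.7
```

```bash
python3 - <<'E'
from fit import *
t=snapshot('side'); s=observe(); p=np.array(s['position'])
cv2.imwrite('pics/appr.png',cv2.resize(t['img'][150:350,200:460],(780,600),interpolation=cv2.INTER_CUBIC))
E
python3 go.py 495 -147 124 96.9
```

```text
t 7.0 pos [ 495.2 -148.2  123.8] th 97.4 F [ 0.1 -0.7 -3.3] w 59.6 gf 33.7 q6 56.9
shift [ 1.2 -0.  -0.2] yaw 0.5
```

View pics/appr.png

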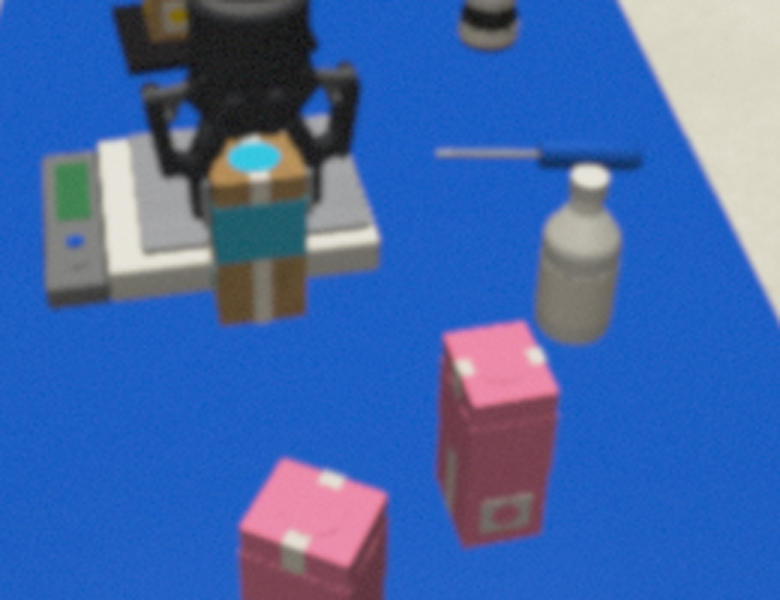

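>>> send_rows(
  targets=[
    [[15,0,0],0.5],
    [[30,0,0],0.5],
    [[40,0,0],0.5],
    [[46,0,0],0.5],
    [[52,0,0],0.5],
  ],
)

```text
clock: 7.5
position: [0.4888, -0.0967, 0.1243]
eef_rot: [[-0.118, 0.993, 0.001], [0.993, 0.118, -0.003], [-0.003, 0.001, -1.0]]
wrist_force: [-3.1, -7.6, 11.4]
grip_width: 0.0599
grasp_force: 32.7
```

```bash
python3 go.py
```

```text
t 7.5 pos [488.8 -96.7 124.3] th 96.8 F [-3.1 -7.6 11.4] w 59.9 gf 32.7 q6 62.7
```

>>> send_rows(
  targets=[
    [[6,0,-2],0],
    [[12,0,-3],0],
    [[18,0,-3],0],
    [[24,0,-3],0],
    [[30,0,-3],0],
  ],
)

```text
clock: 8.0
position: [0.4851, -0.0667, 0.1266]
eef_rot: [[-0.118, 0.993, 0.001], [0.993, 0.118, -0.002], [-0.002, 0.0, -1.0]]
wrist_force: [0.8, -6.7, -3.4]
grip_width: 0.0598
grasp_force: 28.3
```

```bash
python3 - <<'E'
from fit import *
t=snapshot('side')
cv2.imwrite('pics/tilt.png',cv2.resize(t['img'][160:280,200:360],(640,480),interpolation=cv2.INTER_CUBIC))
E
python3 go.py
```

```text
t 8.05 pos [485.  -66.  126.6] th 96.8 F [-0.  -4.6 -1.5] w 59.3 gf 28.3 q6 65.9
```

View pics/tilt.png

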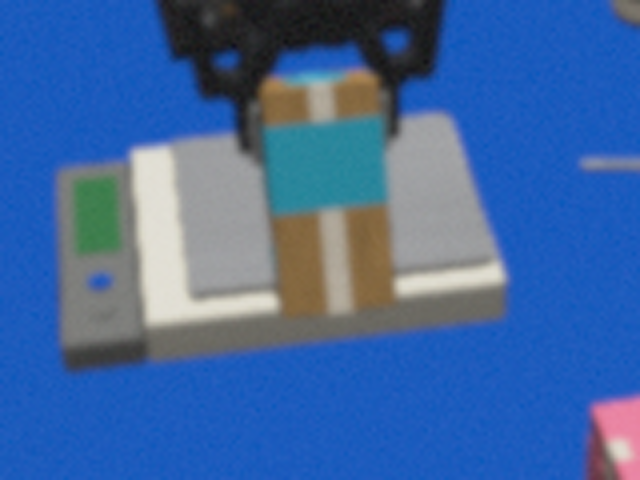

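>>> send_rows(
  targets=[
    [[6,0,0],0],
    [[12,0,0],0],
    [[18,0,0],0],
    [[24,0,0],0],
    [[30,0,0],0],
  ],
)

```text
clock: 8.55
position: [0.4817, -0.037, 0.1266]
eef_rot: [[-0.118, 0.993, 0.001], [0.993, 0.118, -0.002], [-0.002, 0.001, -1.0]]
wrist_force: [0.3, -5.2, -1.0]
grip_width: 0.0599
grasp_force: 27.9
```

>>> send_rows(
  targets=[
    [[6,0,3],0],
    [[12,0,8],0],
    [[18,0,13],0],
    [[24,0,18],0],
    [[30,0,24],0],
  ],
)

```text
clock: 9.05
position: [0.4785, -0.0066, 0.1028]
eef_rot: [[-0.118, 0.993, 0.002], [0.993, 0.118, -0.001], [-0.001, 0.002, -1.0]]
wrist_force: [0.9, -1.0, 9.0]
grip_width: 0.0596
grasp_force: 23.9
```

```bash
python3 - <<'E'
from fit import *
t=snapshot('side')
cv2.imwrite('pics/tilt2.png',cv2.resize(t['img'][140:260,200:360],(640,480),interpolation=cv2.INTER_CUBIC))
E
python3 go.py
```

```text
t 9.1 pos [478.1  -5.9 102. ] th 96.8 F [ 2.2 -1.   3.7] w 59.5 gf 24.2 q6 72.7
```

View pics/tilt2.png

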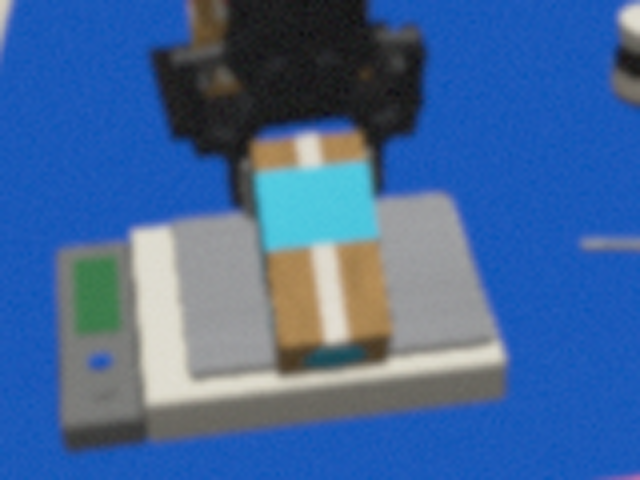

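>>> send_rows(
  targets=[
    [[6,0,6],0],
    [[12,0,13],0],
    [[18,0,20],0],
    [[24,0,27],0],
    [[29,0,33],0],
  ],
)

```text
clock: 9.6
position: [0.4747, 0.0221, 0.0692]
eef_rot: [[-0.118, 0.993, 0.001], [0.993, 0.118, -0.001], [-0.001, 0.001, -1.0]]
wrist_force: [1.0, -4.8, 1.9]
grip_width: 0.0596
grasp_force: 19.8
```

```bash
python3 go.py
```

```text
t 9.6 pos [474.7  22.1  69.2] th 96.8 F [ 1.  -4.8  1.9] w 59.6 gf 19.8 q6 76.1
```

>>> send_rows(
  targets=[
    [[0,0,1],0],
    [[0,0,2],0],
    [[0,0,3],0],
    [[0,0,4],0],
    [[0,0,4],0],
  ],
)

```text
clock: 10.1
position: [0.4745, 0.0224, 0.0655]
eef_rot: [[-0.118, 0.993, 0.0], [0.993, 0.118, 0.001], [0.001, 0.0, -1.0]]
wrist_force: [0.2, 2.8, 5.5]
grip_width: 0.0596
grasp_force: 18.0
```

```bash
python3 go.py
```

```text
t 10.1 pos [474.5  22.4  65.5] th 96.8 F [0.2 2.8 5.5] w 59.6 gf 18.0 q6 76.1
```

>>> send_rows(
  targets=[
    [[0,0,0.7],0],
    [[0,0,1.4],0],
    [[0,0,2],0],
    [[0,0,2],0],
    [[0,0,2],0],
  ],
)

```text
clock: 10.6
position: [0.4744, 0.0224, 0.0637]
eef_rot: [[-0.118, 0.993, 0.0], [0.993, 0.118, 0.001], [0.001, 0.001, -1.0]]
wrist_force: [-0.3, 3.9, 7.7]
grip_width: 0.0595
grasp_force: 20.5
```

```bash
python3 go.py
```

```text
t 10.6 pos [474.4  22.4  63.7] th 96.8 F [-0.3  3.9  7.7] w 59.5 gf 20.5 q6 76.1
```

>>> send_rows(
  targets=[
    [[0,0,0],0],
    [[0,0,0],0],
    [[0,0,0],0],
    [[0,0,0],0],
    [[0,0,-3],0],
  ],
  jaw=85,
)

```text
clock: 11.1
position: [0.4741, 0.0221, 0.0661]
eef_rot: [[-0.117, 0.993, -0.001], [0.993, 0.117, 0.0], [0.0, -0.001, -1.0]]
wrist_force: [0.4, -0.4, -0.6]
grip_width: 0.0851
grasp_force: 0.0
```

>>> send_rows(
  targets=[
    [[0,0,-20],0],
    [[0,0,-50],0],
    [[0,0,-80],0],
    [[0,0,-110],0],
    [[0,0,-130],0],
  ],
)

```text
clock: 11.6
position: [0.4746, 0.022, 0.1985]
eef_rot: [[-0.117, 0.993, 0.002], [0.993, 0.117, -0.0], [-0.0, 0.002, -1.0]]
wrist_force: [0.7, 0.7, -0.6]
grip_width: 0.0852
grasp_force: 0.0
```

>>> send_rows(
  targets=[
    [[50,0,0],0],
    [[100,0,0],0],
    [[130,0,0],0],
    [[130,0,0],0],
    [[130,0,0],0],
  ],
)

```text
clock: 12.1
position: [0.4589, 0.1515, 0.1964]
eef_rot: [[-0.119, 0.993, 0.0], [0.993, 0.119, -0.0], [-0.0, -0.0, -1.0]]
wrist_force: [0.5, -0.2, -0.2]
grip_width: 0.0848
grasp_force: 0.0
```

```bash
cat > m3.py <<'E'
from fit import *
import sys
BOX=[((-.06,-.03,.04),(.06,.03,.09))]
S={n:snapshot(n) for n in('top','side')}; v=[]
Z=np.zeros((400,640),bool)
for n in S:
    for _ in range(3):
        L=[r['region'] for r in cut_out(n,'carton')]
        e=proj(S[n],[.478,-.008,.07])[0][::-1]; d=[np.hypot(*(np.argwhere(r).mean(0)-e)) for r in L]; print(n,np.round(d))
        if L and min(d)<15: v.append((S[n],L[int(np.argmin(d))],Z)); break
        S[n]=snapshot(n)
p=fit(v,BOX,[(.478,-.008,np.radians(a),0) for a in (97,)])
tl=[]
for n,(c,r) in(('top',(255,180)),('side',(210,150))):
    im=cv2.resize(S[n]['img'],None,fx=4,fy=4,interpolation=cv2.INTER_CUBIC)
    cv2.drawContours(im,cv2.findContours(render(S[n],BOX,p).astype(np.uint8),0,1)[0],-1,(0,255,0),1)
    tl.append(im[r*4:r*4+440,c*4:c*4+400])
cv2.imwrite('pics/flat.png',np.hstack(tl))
E
python3 m3.py; python3 go.py 478 -8 200 96.9
```

```text
top [161.  14. 134.]
side [149.  13. 132.]
   [ 4.83600e-01 -4.31000e-02  9.63833e+01 -2.10000e-03] 0.089
t 12.3 pos [459.2 150.3 196.3] th 96.7 F [-1.  -0.6 -0.4] w 84.7 gf 0.0 q6 91.8
shift [-159.4    0.3   -3.7] yaw -0.2
```

View pics/flat.png

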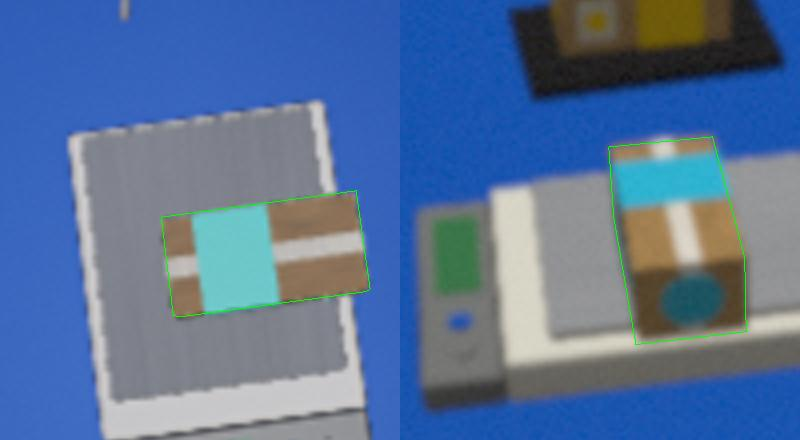

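```bash
python3 go.py 483.6 -43.1 70 96.4
```

```text
t 12.3 pos [459.2 150.3 196.3] th 96.7 F [-1.  -0.6 -0.4] w 84.7 gf 0.0 q6 91.8
shift [-194.9    1.8  126.3] yaw 0.3
```

>>> send_rows(
  targets=[
    [[-45,0.5,0],0.3],
    [[-90,1,0],0.3],
    [[-135,1.5,0],0.3],
    [[-180,1.8,0],0.3],
    [[-195,1.8,10],0.3],
  ],
)

```text
clock: 12.8
position: [0.4845, -0.0465, 0.1869]
eef_rot: [[-0.108, 0.994, 0.002], [0.994, 0.108, -0.001], [-0.001, 0.002, -1.0]]
wrist_force: [0.4, -0.2, 0.8]
grip_width: 0.0848
grasp_force: 0.0
```

>>> send_rows(
  targets=[
    [[0,0,25],0],
    [[0,0,50],0],
    [[0,0,75],0],
    [[0,0,100],0],
    [[0,0,116],0],
  ],
)

```text
clock: 13.3
position: [0.4827, -0.0423, 0.0685]
eef_rot: [[-0.111, 0.994, -0.002], [0.994, 0.111, 0.001], [0.001, -0.002, -1.0]]
wrist_force: [0.1, 0.6, -1.2]
grip_width: 0.0852
grasp_force: 0.0
```

```bash
python3 go.py 483.6 -43.1 70 96.4
```

```text
t 13.3 pos [482.7 -42.3  68.5] th 96.4 F [ 0.1  0.6 -1.2] w 85.2 gf 0.0 q6 69.0
shift [-0.9  0.8 -1.5] yaw -0.0
```

Close, lift 5 mm, move 35 mm to the pan's middle, set down.

>>> send_rows(
  targets=[
    [[0,0,0],0],
    [[0,0,0],0],
    [[0,0,0],0],
    [[0,0,0],0],
    [[0,0,0],0],
  ],
  jaw=50,
  newtons=40,
)

```text
clock: 13.8
position: [0.4839, -0.0423, 0.0707]
eef_rot: [[-0.112, 0.994, 0.001], [0.994, 0.112, -0.0], [-0.0, 0.001, -1.0]]
wrist_force: [0.5, -0.3, -2.9]
grip_width: 0.0596
grasp_force: 44.1
```

>>> send_rows(
  targets=[
    [[0,0,0],0],
    [[0,0,-3],0],
    [[0,0,-6],0],
    [[8,0,-6],0],
    [[16,0,-6],0],
  ],
)

```text
clock: 14.3
position: [0.4819, -0.0258, 0.0763]
eef_rot: [[-0.112, 0.994, 0.0], [0.994, 0.112, 0.0], [0.0, 0.0, -1.0]]
wrist_force: [-0.4, 0.1, -3.2]
grip_width: 0.0597
grasp_force: 44.1
```

>>> send_rows(
  targets=[
    [[8,0,0],0],
    [[14,0,0],0],
    [[19,0,0],0],
    [[19,0,2],0],
    [[19,0,4],0],
  ],
)

```text
clock: 14.8
position: [0.4798, -0.0074, 0.0721]
eef_rot: [[-0.112, 0.994, 0.0], [0.994, 0.112, -0.0], [-0.0, 0.0, -1.0]]
wrist_force: [0.9, -0.4, -3.7]
grip_width: 0.0595
grasp_force: 44.1
```

```bash
python3 go.py 478 -8 70 96.4
```

```text
t 14.8 pos [479.8  -7.4  72.1] th 96.5 F [ 0.9 -0.4 -3.7] w 59.5 gf 44.1 q6 72.9
shift [-0.4 -1.9  2.1] yaw 0.1
```

>>> send_rows(
  targets=[
    [[0,0,0.7],0],
    [[0,0,1.4],0],
    [[0,0,2.1],0],
    [[0,0,2.5],0],
    [[0,0,2.5],0],
  ],
)

```text
clock: 15.3
position: [0.4798, -0.0077, 0.0705]
eef_rot: [[-0.112, 0.994, 0.0], [0.994, 0.112, -0.0], [-0.0, 0.0, -1.0]]
wrist_force: [-4.6, -0.7, 15.7]
grip_width: 0.0596
grasp_force: 46.1
```

```bash
python3 go.py
```

```text
t 15.3 pos [479.8  -7.7  70.5] th 96.4 F [-4.6 -0.7 15.7] w 59.6 gf 46.1 q6 72.9
```

>>> send_rows(
  targets=[
    [[0,0,0],0],
    [[0,0,0],0],
    [[0,0,0],0],
    [[0,0,-2],0],
    [[0,0,-2],0],
  ],
  jaw=85,
)

```text
clock: 15.8
position: [0.48, -0.0076, 0.072]
eef_rot: [[-0.112, 0.994, 0.0], [0.994, 0.112, -0.0], [-0.0, 0.0, -1.0]]
wrist_force: [0.3, 0.1, -0.6]
grip_width: 0.0848
grasp_force: 0.0
```

>>> send_rows(
  targets=[
    [[0,0,-20],0],
    [[0,0,-50],0],
    [[0,0,-80],0],
    [[0,0,-110],0],
    [[0,0,-130],0],
  ],
)

```text
clock: 16.3
position: [0.4801, -0.0076, 0.2038]
eef_rot: [[-0.112, 0.994, 0.002], [0.994, 0.112, -0.0], [-0.001, 0.002, -1.0]]
wrist_force: [0.5, 0.1, -0.7]
grip_width: 0.0848
grasp_force: 0.0
```

>>> send_rows(
  targets=[
    [[50,0,0],0],
    [[100,0,0],0],
    [[140,0,0],0],
    [[140,0,0],0],
    [[140,0,0],0],
  ],
)

```text
clock: 16.8
position: [0.464, 0.1322, 0.2018]
eef_rot: [[-0.114, 0.993, 0.0], [0.993, 0.114, -0.0], [-0.0, 0.0, -1.0]]
wrist_force: [0.2, -0.3, -0.7]
grip_width: 0.085
grasp_force: 0.0
```

```bash
python3 m3.py; python3 go.py 478 -8 200 96.9
```

```text
top [  1. 161.]
side [131. 149.   4.]
   [ 4.80800e-01 -8.00000e-03  9.68866e+01 -1.10000e-03] 0.071
t 17.0 pos [464.3 130.7 201.7] th 96.4 F [ 0.4 -0.5 -0.5] w 84.9 gf 0.0 q6 89.7
shift [-139.3   -1.7    1.8] yaw -0.5
```

```bash
python3 go.py 480.5 -8 71 96.6
```

```text
t 17.0 pos [464.3 130.7 201.7] th 96.4 F [ 0.4 -0.5 -0.5] w 84.9 gf 0.0 q6 89.7
shift [-139.6    0.8  130.8] yaw -0.2
```

>>> send_rows(
  targets=[
    [[-40,0.2,0],0],
    [[-80,0.4,0],0],
    [[-120,0.6,0],0],
    [[-140,0.8,10],0],
    [[-140,0.8,30],0],
  ],
)

```text
clock: 17.5
position: [0.4817, -0.0109, 0.1723]
eef_rot: [[-0.107, 0.994, 0.003], [0.994, 0.107, -0.001], [-0.001, 0.002, -1.0]]
wrist_force: [0.3, 0.1, -0.5]
grip_width: 0.0853
grasp_force: 0.0
```

>>> send_rows(
  targets=[
    [[0,0,25],0],
    [[0,0,50],0],
    [[0,0,75],0],
    [[0,0,101],0],
    [[0,0,101],0],
  ],
)

```text
clock: 18.0
position: [0.4789, -0.008, 0.0686]
eef_rot: [[-0.111, 0.994, -0.004], [0.994, 0.111, 0.001], [0.001, -0.004, -1.0]]
wrist_force: [-1.1, -0.1, 0.1]
grip_width: 0.0847
grasp_force: 0.0
```

>>> send_rows(
  targets=[
    [[0,0,0],0],
    [[0,0,0],0],
    [[0,0,0],0],
    [[0,0,0],0],
    [[0,0,0],0],
  ],
  jaw=50,
  newtons=40,
)

```text
clock: 18.5
position: [0.4812, -0.0078, 0.0721]
eef_rot: [[-0.112, 0.994, 0.002], [0.994, 0.112, -0.001], [-0.001, 0.002, -1.0]]
wrist_force: [-1.4, -2.8, 7.6]
grip_width: 0.0595
grasp_force: 44.5
```

>>> send_rows(
  targets=[
    [[0,0,0],0],
    [[0,0,-10],0],
    [[0,0,-35],0],
    [[0,0,-70],0],
    [[0,0,-105],0],
  ],
)

```text
clock: 19.0
position: [0.4802, -0.0073, 0.178]
eef_rot: [[-0.112, 0.994, 0.0], [0.994, 0.112, 0.0], [0.0, 0.0, -1.0]]
wrist_force: [1.4, -0.7, -3.3]
grip_width: 0.0599
grasp_force: 44.6
```

```bash
python3 go.py 461.1 290 200 185.9
```

```text
t 19.0 pos [480.2  -7.3 178. ] th 96.4 F [ 1.4 -0.7 -3.3] w 59.9 gf 44.6 q6 73.0
shift [297.5  14.4 -22. ] yaw -89.5
```

>>> send_rows(
  targets=[
    [[15,0.5,-15],-4],
    [[42,2,-30],-12],
    [[72,3.4,-40],-20.4],
    [[102,4.9,-42],-28.8],
    [[132,6.4,-42],-37.2],
  ],
)

```text
clock: 19.5
position: [0.472, 0.1257, 0.2194]
eef_rot: [[-0.694, 0.72, 0.002], [0.72, 0.694, 0.0], [-0.001, 0.002, -1.0]]
wrist_force: [0.4, 0.2, -3.1]
grip_width: 0.0596
grasp_force: 44.8
```

```bash
python3 go.py 461.3 290.3 220 186.4
```

```text
t 19.5 pos [472.  125.7 219.4] th 134.0 F [ 0.4  0.2 -3.1] w 59.6 gf 44.8 q6 51.4
shift [125.9 106.6  -0.5] yaw -52.4
```

>>> send_rows(
  targets=[
    [[22,19,0],-8.4],
    [[44,37,0],-16.8],
    [[66,56,0],-25.2],
    [[88,74.5,0],-33.6],
    [[108,91.4,0],-42],
  ],
)

```text
clock: 20.0
position: [0.4633, 0.2671, 0.2189]
eef_rot: [[-0.998, 0.07, 0.001], [0.07, 0.998, 0.0], [-0.0, 0.0, -1.0]]
wrist_force: [-0.6, 0.1, -3.4]
grip_width: 0.0597
grasp_force: 44.7
```

```bash
python3 go.py 461.3 290.3 165 186.4
```

```text
t 20.0 pos [463.3 267.1 218.9] th 176.0 F [-0.6  0.1 -3.4] w 59.7 gf 44.7 q6 25.2
shift [ 3.6 23.  53.9] yaw -10.4
```

>>> send_rows(
  targets=[
    [[1.5,9,0],-5],
    [[3,18,0],-10.4],
    [[3.6,23,10],-10.4],
    [[3.6,23,30],-10.4],
    [[3.6,23,54],-10.4],
  ],
)

```text
clock: 20.5
position: [0.4621, 0.289, 0.1636]
eef_rot: [[-0.995, -0.102, 0.001], [-0.102, 0.995, 0.001], [-0.001, 0.0, -1.0]]
wrist_force: [0.5, 0.1, -3.2]
grip_width: 0.0596
grasp_force: 44.9
```

```bash
cat > m4.py <<'E'
from fit import *
S={n:snapshot(n) for n in('top','side')}; s=observe(); p=np.array(s['position']);R=np.array(s['eef_rot']); print(p,np.degrees(np.arctan2(R[1,0],R[0,0])))
z0=p[2]-.031; a=np.arctan2(R[1,0],R[0,0])
B=[((-.06,-.03,z0),(.06,.03,z0+.05))]; tl=[]
for n,(c,r) in(('top',(140,190)),('side',(200,60))):
    im=cv2.resize(S[n]['img'],None,fx=4,fy=4,interpolation=cv2.INTER_CUBIC)
    for b,q,col in((B,(p[0],p[1],a,-.002),(255,0,255)),(COL,(.4613,.2903,np.radians(6.4),-.0026),(0,255,0))):
        cv2.drawContours(im,cv2.findContours(render(S[n],b,q).astype(np.uint8),0,1)[0],-1,col,1)
    tl.append(im[r*4:r*4+440,c*4:c*4+400])
cv2.imwrite('pics/over.png',np.hstack(tl))
E
python3 m4.py;python3 go.py 461.3 290.3 165 186.4
```

```text
[0.46043812 0.28807979 0.16143189] -174.1220467627724
t 20.6 pos [460.4 288.1 161.4] th -174.1 F [-1.1 -0.8 -2.9] w 59.4 gf 45.0 q6 17.6
shift [-1.1  2.1 -3.6] yaw -0.5
```

View pics/over.png

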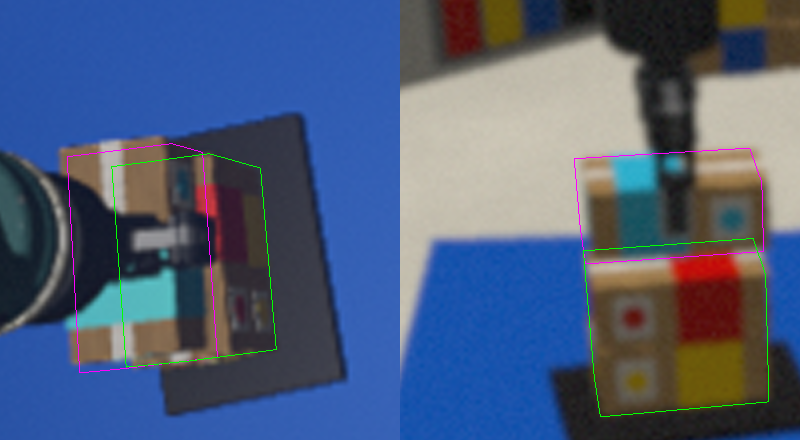

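The view shows the carton hovering over the column with only small offsets (side: carton's left edge at ~588, column's ~585). I'll fit it numerically.

```bash
cat > m5.py <<'E'
from fit import *
S={n:snapshot(n) for n in('top','side')}; s=observe(); p=np.array(s['position']);R=np.array(s['eef_rot']); print(p,np.degrees(np.arctan2(R[1,0],R[0,0])))
z0=p[2]-.031; B=[((-.06,-.03,z0),(.06,.03,z0+.05))]; v=[]
for n in S:
    dark=S[n]['img'].max(2)<60; dark=cv2.dilate(dark.astype(np.uint8),np.ones((5,5)))>0
    e=proj(S[n],[p[0],p[1],z0+.025])[0][::-1]
    for _ in range(3):
        L=[r for r in cut_out(n,'carton')+cut_out(n,'upper')]; d=[np.hypot(*(np.argwhere(r['region']).mean(0)-e)) for r in L]
        print(n,[(round(x),int(r['region'].sum())) for x,r in zip(d,L)])
        if L and min(d)<12: v.append((S[n],L[int(np.argmin(d))]['region'],dark)); break
        S[n]=snapshot(n)
if len(v)==2: 
    for w in (v,v[:1],v[1:]): fit(w,B,[(p[0],p[1],np.radians(6.4),0)])
sd=S['side']
for _ in range(3):
    L=[max(cut_out('side',k) or [None],key=lambda r:r['p'] if r else 0) for k in('lower','upper')]
    m=[r['region'] for r in L if r]
    print('col',[(r['at'],int(r['region'].sum()),round(r['p'],2)) for r in L if r])
    break
E
python3 m5.py
```

```text
[0.46178117 0.28867684 0.16422139] -174.06832795169865
top [(294, 1005), (260, 916), (1, 1155), (22, 492)]
side [(2, 1016), (209, 2524), (238, 3161), (26, 1019)]
   [ 4.6340e-01  2.9170e-01  5.6677e+00 -4.4000e-03] 0.158
   [ 4.6270e-01  2.8910e-01  4.1835e+00 -4.0000e-04] 0.073
   [ 4.6610e-01  2.9320e-01  6.3088e+00 -5.0000e-03] 0.047
col [([152.7, 267.8], 684, 0.92), ([136.8, 268.6], 1019, 0.71)]
```

>>> send_rows(
  targets=[
    [[1,0,4],-0.3],
    [[2,0,8],-0.3],
    [[2,0,12],-0.3],
    [[2,0,15],-0.3],
    [[2,0,17],-0.3],
  ],
)

```text
clock: 21.5
position: [0.4598, 0.2887, 0.1464]
eef_rot: [[-0.994, -0.11, -0.0], [-0.11, 0.994, -0.0], [0.0, -0.0, -1.0]]
wrist_force: [0.2, -1.4, -2.3]
grip_width: 0.0593
grasp_force: 45.1
```

>>> send_rows(
  targets=[
    [[0,0,0.8],0],
    [[0,0,1.6],0],
    [[0,0,2.4],0],
    [[0,0,3.2],0],
    [[0,0,3.5],0],
  ],
)

```text
clock: 22.0
position: [0.46, 0.2888, 0.1441]
eef_rot: [[-0.994, -0.11, 0.001], [-0.11, 0.994, 0.0], [-0.001, 0.0, -1.0]]
wrist_force: [-5.1, -1.7, 13.1]
grip_width: 0.0597
grasp_force: 46.9
```

```bash
python3 go.py
```

```text
t 22.0 pos [460.  288.8 144.1] th -173.7 F [-5.1 -1.7 13.1] w 59.7 gf 46.9 q6 17.2
```

>>> send_rows(
  targets=[
    [[0,0,0],0],
    [[0,0,0],0],
    [[0,0,0],0],
    [[0,0,0],0],
    [[0,0,-2],0],
  ],
  jaw=85,
)

```text
clock: 22.5
position: [0.4598, 0.2886, 0.1451]
eef_rot: [[-0.994, -0.11, -0.0], [-0.11, 0.994, -0.0], [0.0, -0.0, -1.0]]
wrist_force: [-0.1, 0.2, 0.5]
grip_width: 0.0848
grasp_force: 0.0
```

>>> send_rows(
  targets=[
    [[0,0,-15],0],
    [[0,0,-40],0],
    [[0,0,-70],0],
    [[0,0,-100],0],
    [[0,0,-120],0],
  ],
)

```text
clock: 23.0
position: [0.4602, 0.2888, 0.2675]
eef_rot: [[-0.994, -0.11, 0.002], [-0.11, 0.994, 0.001], [-0.002, 0.001, -1.0]]
wrist_force: [0.3, 0.6, -0.2]
grip_width: 0.0852
grasp_force: 0.0
```

>>> send_rows(
  targets=[
    [[0,-50,0],0],
    [[0,-100,0],0],
    [[0,-150,0],0],
    [[0,-200,0],0],
    [[0,-200,0],0],
  ],
)

```text
clock: 23.5
position: [0.4826, 0.0852, 0.2655]
eef_rot: [[-0.995, -0.105, 0.0], [-0.105, 0.995, -0.001], [-0.0, -0.001, -1.0]]
wrist_force: [0.6, 0.2, -0.2]
grip_width: 0.0848
grasp_force: 0.0
```

```bash
cat > m6.py <<'E'
from fit import *
S={n:snapshot(n) for n in('top','side')}
G=lambda n,t,X:(lambda L,e:min(L,key=lambda r:np.hypot(*(np.argwhere(r['region']).mean(0)-e)))['region'])(cut_out(n,t),proj(S[n],X)[0][::-1])
Z=np.zeros((400,640),bool)
def go(nm,b,ts,X,ns=('top','side')):
    v=[]
    for n in ns:
        m=Z.copy()
        for t in ts: m=m|G(n,t,X)
        print(nm,n,m.sum(),np.round(np.argwhere(m).mean(0))); v.append((S[n],m,Z))
    return v
v=go('carton',0,['carton'],[.461,.29,.137]); B=[((-.06,-.03,.112),(.06,.03,.162))]
fit(v,B,[(.461,.29,.11,0)])
v=go('col',0,['upper','lower'],[.461,.29,.06]); v=[(s,m,G(n,'carton',[.461,.29,.137])) for (s,m,_),n in zip(v,S)]
fit(v,COL,[(.461,.29,.11,0)])
v=go('all',0,['upper','lower','carton'],[.461,.29,.09]); fit(v,[((-.06,-.03,.012),(.06,.03,.162))],[(.461,.29,.11,0)])
E
python3 m6.py; python3 go.py
```

```text
carton top 837 [183. 425.]
carton side 2455 [294. 364.]
   [0.461 0.29  6.303 0.   ] 2.0
t 23.75 pos [481.9  90.9 265.3] th -173.6 F [-0.3  0.2 -0.3] w 85.1 gf 0.0 q6 -5.3Traceback (most recent call last):
  File "m6.py", line 14, in <module>
    v=go('col',0,['upper','lower'],[.461,.29,.06]); v=[(s,m,G(n,'carton',[.461,.29,.137])) for (s,m,_),n in zip(v,S)]
  File "m6.py", line 9, in go
    for t in ts: m=m|G(n,t,X)
                     ~^^^^^^^
  File "m6.py", line 3, in <lambda>
    G=lambda n,t,X:(lambda L,e:min(L,key=lambda r:np.hypot(*(np.argwhere(r['region']).mean(0)-e)))['region'])(cut_out(n,t),proj(S[n],X)[0][::-1])
                   ~~~~~~~~~~~~~~~~~~~~~~~~~~~~~~~~~~~~~~~~~~~~~~~~~~~~~~~~~~~~~~~~~~~~~~~~~~~~~~~~~~~~~~~~~~^^^^^^^^^^^^^^^^^^^^^^^^^^^^^^^^^^^^
  File "m6.py", line 3, in <lambda>
    G=lambda n,t,X:(lambda L,e:min(L,key=lambda r:np.hypot(*(np.argwhere(r['region']).mean(0)-e)))['region'])(cut_out(n,t),proj(S[n],X)[0][::-1])
                               ~~~^^^^^^^^^^^^^^^^^^^^^^^^^^^^^^^^^^^^^^^^^^^^^^^^^^^^^^^^^^^^^^^^
ValueError: min() iterable argument is empty
```

```bash
cat > m6.py <<'E'
from fit import *
S={n:snapshot(n) for n in('top','side')}; M={}
for n in S:
    for t in('carton','upper','lower'):
        e=proj(S[n],[.461,.29,dict(carton=.137,upper=.087,lower=.037)[t]])[0][::-1]
        for _ in range(4):
            L=[r for r in cut_out(n,t) if np.hypot(*(np.array(r['at'])-e))<18]
            if L: break
            S[n]=snapshot(n)
        print(n,t,np.round(e),[(np.round(r['at']),int(r['region'].sum()),round(r['p'],2)) for r in L])
        if L: M[n,t]=L[0]['region']
Z=np.zeros((400,640),bool)
BX=lambda z,h:[((-.06,-.03,z),(.06,.03,z+h))]
g=lambda n,t:M.get((n,t),Z)
print('carton'); 
fit([(S[n],g(n,'carton'),Z) for n in S if (n,'carton') in M],BX(.112,.05),[(.461,.29,.11,0)])
print('col'); ig={n:cv2.dilate(g(n,'carton').astype(np.uint8),np.ones((3,3)))>0 for n in S}
for ns in(['top','side'],['side']): fit([(S[n],g(n,'upper')|g(n,'lower'),ig[n]) for n in ns],BX(.012,.1),[(.461,.29,.11,0)])
E
python3 m6.py
```

```text
top carton [254. 177.] []
top upper [255. 185.] []
top lower [255. 192.] []
side carton [116. 267.] [(array([117., 263.]), 1081, 0.67)]
side upper [133. 268.] [(array([137., 268.]), 800, 0.77)]
side lower [148. 269.] [(array([155., 269.]), 604, 0.97)]
carton
   [ 4.6420e-01  2.9440e-01  6.1172e+00 -2.5000e-03] 0.118
col
   [ 4.6180e-01  2.9600e-01  6.1074e+00 -2.3000e-03] 1.035
   [ 4.6180e-01  2.9600e-01  6.1074e+00 -2.3000e-03] 0.035
```

>>> send_rows(
  targets=[
    [[0,-50,0],0],
    [[0,-100,0],0],
    [[0,-150,0],0],
    [[0,-200,0],0],
    [[0,-240,0],0],
  ],
)

```text
clock: 25.7
position: [0.5084, -0.1513, 0.2653]
eef_rot: [[-0.994, -0.109, 0.0], [-0.109, 0.994, -0.0], [-0.0, -0.0, -1.0]]
wrist_force: [1.3, 0.8, -0.4]
grip_width: 0.0849
grasp_force: 0.0
```

```bash
python3 m6.py; python3 go.py
```

```text
top carton [254. 177.] [(array([255., 179.]), 1760, 0.76)]
top upper [255. 185.] [(array([254., 196.]), 463, 0.77)]
top lower [255. 192.] [(array([252., 209.]), 239, 0.6)]
side carton [116. 267.] [(array([119., 258.]), 789, 0.68)]
side upper [133. 268.] [(array([137., 264.]), 601, 0.78)]
side lower [148. 269.] [(array([152., 266.]), 603, 0.68)]
carton
   [ 4.627e-01  2.937e-01  5.255e+00 -2.800e-03] 0.372
col
   [ 4.6110e-01  2.9110e-01  6.6084e+00 -3.2000e-03] 0.317
   [ 0.4397  0.5714  8.8103 -0.1651] 0.103
t 26.3 pos [ 508.6 -148.   265.4] th -173.6 F [0.1 0.2 0.2] w 85.1 gf 0.0 q6 -31.4
```

```bash
python3 -c "
from workcell import *
print(finish_job())"
```

```text
the job is handed in; nothing more can be done
None
```

I laid the light-blue carton flat in the middle of the pan, let go of it for over a second, then set it on the column about 3 mm and 1.4° from square by the last camera fit, and handed the job in at about 26 s; no verdict came back.

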